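Roll a kiln prop into the V of the cutting jig

ROBOT

A 7-joint arm with a two-finger parallel gripper is mounted at the origin on a cart in front of the work surface, level with it; the furniture and walls round the work are solid. World frame = base frame: x ahead of the robot, y to its left, z up, the work surface at z = 0. Lengths are in mm, angles in rad, forces in N, time in s.
With the tool pointing down it reaches from about 425 to 950 mm from the base axis. Payload 4.7 kg.
Tool frame: the origin (TCP) lies at the very end of the fingers, on their centre line; the grasp point (between the pads) lies 19 mm behind it; z points along the fingers, y is the line along which they close (so a half turn about z gives the same grasp; the last joint's range is limited). The gripper opens to 85 mm and grips with 20 to 120 N. Pads are 22 mm wide; open, the fingers measure 114 mm over their backs; the gripper's body (76 mm by 85 mm) begins 54 mm behind the grasp point. The pads swing forward as they close: fully open they stand 13 mm farther back than shut.
Start: joints at [-1.182, 0.469, -0.049, 1.532, 0.024, 1.141, -0.082], TCP at [273.844, 616.978, 195.935] pointing down, gripper open.
Joint ranges: [-2.59, 2.59], [-0.33, 1.99], [-1.39, 1.29], [0.1, 2.45], [-1.04, 4.18], [0.21, 1.99], [-2.66, 2.66]. Speed limits (rad/s): [2.57, 2.57, 3.14, 3.14, 3.14, 3.14, 3.14].

INTERFACE

Orientations are given as a unit quaternion [x, y, z, w].
In Python, from bench import sense, imaging, workorder gives the robot as it stands. The module is installed in compiled form; this text tells all that it offers.
- The arm moves only by the tool jog_arm, never from a script. Its argument "steps" is a list of rows, each an object with "translation": the shift along the tool's x, y, z in mm, a list of three; "turn": the turn about the tool's z in rad. A call has 1 to 20 rows; each row is the pose to reach, as a shift and turn from the pose commanded when the call began, along the tool's axes at that moment; what a row does not reach only later rows make up. A row lasts 1/10 s, in which the tool goes at most 50 mm and 8.59 degrees, less where a joint would pass 70% of its speed; a pose out of reach is approached as far as the arm can. A call with a gripper value outside its range is refused whole. "claw" is the closure in counts, from 0 (fully open) to 255 (shut), set as the call begins (left out, the last holds). The fingers move at their own pace and stop on an object; the grip force is fixed at half the most. Time passes only in rows, so rows that repeat a pose let the fingers close. It gives the time, the measured TCP pose, the force, the opening and the grip force at its end, in the units of the state.
- sense(): the state, without advancing time (a new reading comes with each control period).
- imaging.snapshot(name): name is "scene" or "side" or "wrist"; returns (picture, depth): 384x512x3 uint8, red, green, blue; 384x512 float32, mm along the optical axis (not along the pixel's ray), 0 where there is no reading.
- imaging.camera_info(name): a dict with "K" (3x3 intrinsics, pixels), "rvec" (rotation vector, rad) and "tvec" (3), from world to camera coordinates, as OpenCV has them. Camera axes: x right, y down, z forward; pixel columns grow to the right and rows downward; lengths in mm; the calibration is good to about 2 mm. A picture is of the moment at which its call begins: read the wrist's pose just before it. camera_info takes no time and is no camera call; for the wrist camera it gives the pose at the moment of the call.
- workorder.finish_job(): hands the job in; it is judged then, once.
The state is a dict: "time_s": time; "joint_pos": joint angles; "joint_vel": joint speeds; "joint_torque": joint torques, N m; "tool_pos": TCP position; "ee_rot": TCP orientation; "contact_force": force on the tool from outside, world axes, zero at the start; "ft_torque": the same for the moment, N m; "grip_width": finger opening in mm; "finger_force": force on a finger pad.
Only numpy, scipy, OpenCV 4.12 (cv2) and the standard library are available. Lean on these libraries where they do the work, as an engineer would, in place of code of your own. Each camera call takes 0.05 s, during which the arm holds its last target. There are 200 camera calls.

TASK

Bring the long kiln prop that lies on the bench into the cutting jig: roll it over the bench, pushing it by its side with the fingers, up the jig's ramp and into the V, and slide it along the V, pushing on its free end, until its other end rests against the end stop. Nothing is gripped or lifted; keep the brittle prop under control, never flicked or pressed hard, and leave the cut props, the bowl and the stilt where they stand. Finish with the prop lying still, seated in the V and up against the stop.

Things in the scene. Friction and masses are not known exactly. Their poses are not given: they have to be found in the camera images.
- kiln_prop: the work: a straight, smooth (friction about 0.35) buff refractory tube, 150 mm long, 40 mm across, 20 mm bore, 0.26 to 0.42 kg, lying on the bench on the jig's +y side, within 9 degrees of parallel to the V; the only tube lying down. Origin on its axis at mid-length, 20 mm above the bench; x axis along the tube (the others turn as it rolls). Let go while slow, it stops within a few cm.
- v_jig: the cutting jig: a wooden V-block screwed to the bench, immovable. Origin at bench level under the V's bottom line; x along the V, y level across it, z up. The V spans x = -75 to +65 mm, is 90 degrees wide, bottom line 4 mm above the bench; its far face rises to 39 mm at y = -35, back at y = -54, a low cleat to y = -83. A 3 mm saw slot crosses it at x = -25 mm.
- jig_ramp (a point): middle of the ramp's foot, at bench level, 100 mm to the jig's +y side of the V's bottom line. From this foot a plain ramp as long as the block (140 mm) rises towards the V to a rounded crest 22 mm high, 80 mm on (at y = +20 mm of the jig); past it the V's near face falls to the bottom line. A prop pushed above its mid-height tends to wedge against the ramp. Same axes as the jig.
- jig_seat (a point): where the middle of the prop's axis must finally lie: seated in the V (32 mm above the bench) with one end at the stop; its other end then stands 10 mm out of the block's open -x end, where fingers can push it (3 to 8 N slide it). At the start the prop's middle is 18 to 38 mm too far to -x. Same axes as the jig.
- jig_stop (a point): the spot on the end stop's inner face, at x = +65 mm of the jig, that the prop's end is to rest against, 32 mm above the bench. The stop is a wooden plate 14 mm thick, 50 mm high, from y = -54 to +26 mm of the jig. Same axes as the jig.
- cut_prop_a: an already cut round prop of the same buff tube, 40 mm across and 90 mm tall, standing upright behind the jig; origin at the centre of its underside. Leave it alone.
- cut_prop_b: an already cut round prop of the same buff tube, 40 mm across and 90 mm tall, standing upright behind the jig; origin at the centre of its underside. Leave it alone.
- bisque_cup_a: a small white bisque bowl, 68 mm across, 48 mm high, upright beyond the +x end of the rolling path; origin at the centre of its underside. Leave it alone.
- kiln_stilt_0: a three-armed kiln stilt, 55 x 48 x 13 mm, on the bench beyond the end stop; origin at the centre of its underside. Leave it alone.
There are look-alikes about, which are no part of the job. Leave any purple or turquoise look-alike of the kiln_prop alone.

How it is judged:
By the outcome, as a careful person would: the job done as asked, in the order asked, and still so for the second after the job is handed in, with the robot touching nothing.
It also fails if it takes over 58 s, if anything falls off the work surface, if the arm or the gripper's body presses on something with over 40 N, if the wrist force passes 120 N, or if a joint passes its speed limit or range.

## Working session

There is one attempt and no reset: what is moved stays moved. The work goes in short steps, Python scripts to look and compute and a tool call to move; the robot and the scene stay as the last step left them, time stands still between calls to the robot, and variables do not carry over. Pictures are saved under pics/ and viewed, at most 10 in all, crops included, and the job is handed in when it is done.

Besides the shell and the picture viewer there is one more tool, called after "Request:" as a command line: name --argument value ..., lists and objects as JSON in quotes. jog_arm: Moves the arm, as the interface text tells. Its arguments: {"type":"object","properties":{"steps":{"type":"array"},"claw":{"type":"number"}},"required":["steps"]}

```bash
mkdir -p pics
cat > h.py <<'E'
import numpy as np, cv2
from bench import sense, imaging, workorder
def snap(n,f=None):
    ci=imaging.camera_info(n); p,d=imaging.snapshot(n)
    if f: cv2.imwrite('pics/'+f,p[:,:,::-1])
    K=np.array(ci['K']);R=cv2.Rodrigues(np.array(ci['rvec'],float))[0];t=np.array(ci['tvec'],float).ravel()
    v,u=np.mgrid[:384,:512]
    c=np.stack([(u-K[0,2])/K[0,0]*d,(v-K[1,2])/K[1,1]*d,d],-1)
    W=(c-t)@R; W[d<=0]=np.nan
    return p,d,W
E
python3 - <<'E'
from h import *
for n in('scene','side'):
    p,d,W=snap(n,n+'0.png'); np.savez('%s0.npz'%n,p=p,W=W)
s=sense();print(s['tool_pos'],s['ee_rot'],s['contact_force'],s['time_s'])
E
```

```text
[273.62063302 616.39999857 194.94760263] [ 2.07346723e-01  9.78267108e-01 -8.81650919e-04 -1.57267195e-04] [-0.14690338  1.38429648  0.80630601] 0.1
```

View pics/scene0.png

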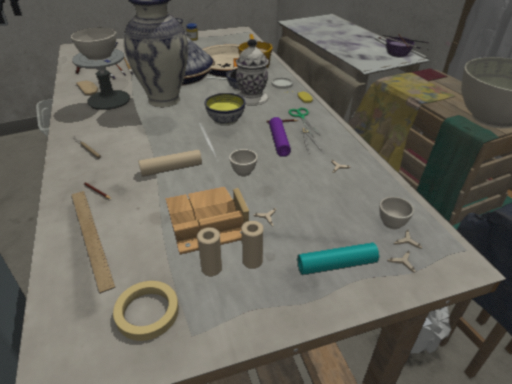

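View pics/side0.png

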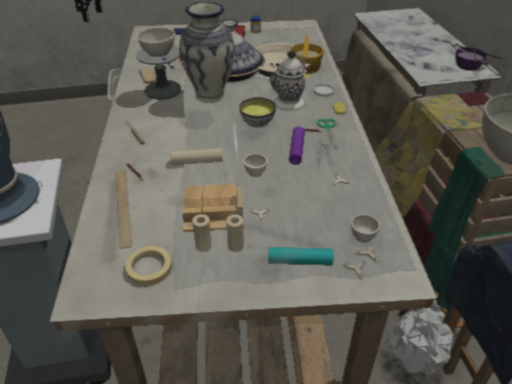

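The scene picture shows the buff prop at (170,162), the jig at (207,215) with its stop on the right at (241,205), cut props at (210,250) and (252,245), the bowl at (243,160) and the stilt at (265,215). Both views agree; next I fit them in world coordinates.

Run:
```python
import numpy as np
for n,boxes in(('scene',dict(prop=(145,212,130,180),jig=(160,252,182,255),bowl=(226,262,145,178),cutA=(195,223,225,278),cutB=(240,266,218,270),stilt=(254,277,205,225))),
  ('side',dict(prop=(165,228,145,168),jig=(178,246,182,232),bowl=(242,270,150,178)))):
    Z=np.load(n+'0.npz');W=Z['W']
    for k,(a,b,c,d) in boxes.items():
        P=W[c:d,a:b].reshape(-1,3);P=P[np.isfinite(P[:,0])]
        Q=P[P[:,2]>(6 if k!='stilt' else 5)]
        print(n,k,len(Q),'bench z',np.round(np.median(P[P[:,2]<6,2]),1),'min',Q.min(0).round(),'max',Q.max(0).round(),'mean',Q.mean(0).round())
        if k=='prop':
            Q=Q[Q[:,2]<50]
            T=Q[Q[:,2]>Q[:,2].max()-6]
            c0=T[:,:2].mean(0);u,s,v=np.linalg.svd(T[:,:2]-c0);
            dr=v[0]*np.sign(v[0,0]);pr=(Q[:,:2]-c0)@dr; print(' top',c0,'ang',np.degrees(np.arctan2(dr[1],dr[0])),'ext',np.percentile(pr,[0,1,99,100]), 'ends', c0+dr*pr.min(),c0+dr*pr.max())
        if k=='jig' and n=='scene':
            import cv2
            # height map, 4mm cells
            J=Q[(Q[:,2]<60)]
            x0,y0=J[:,:2].min(0);
            H=np.full((40,50),-1)
            for p in J:
                i,j=int((p[1]-y0)/6),int((p[0]-x0)/6)
                if i<40 and j<50:H[i,j]=max(H[i,j],p[2])
            print(x0,y0)
            for i in range(39,-1,-1): 
                if H[i].max()>0: print(int(y0+6*i),' '.join('%2d'%h if h>=0 else ' .' for h in H[i]))
```

```text
scene prop 899 bench z -1.5 min [483.  27.   6.] max [623.  69.  40.] mean [553.  42.  27.]
 top [555.14683168  50.73719963] ang -5.459926717794997 ext [-71.36145452 -68.22474315  67.0386782   68.96142613] ends [484.10914475  57.52720909] [623.79537915  44.17555177]
scene jig 4094 bench z -0.7 min [ 482. -322.    6.] max [646. -72.  91.] mean [ 562. -201.   33.]
482.3725433791596 -322.05201434462566
-88  .  .  .  9  9  8  9  9  9  9  9  8  8  8  6  8  8  7  8  6  6  6  6  6  7  .  .  .  .  .  .  .  .  .  .  .  .  .  .  .  .  .  .  .  .  .  .  .  .  .
-94  .  . 10 11 10 10 10 11 10 11 10  9  9  9  9  8  9  9  9  8  8  8  7  8  8  7  .  .  .  .  .  .  .  .  .  .  .  .  .  .  .  .  .  .  .  .  .  .  .  .
-100  .  . 13 12 12 12 12 12 11 12 12 11  9 13 10 10 10 10  8  9  9  9  9  9  9  9  .  .  .  .  .  .  .  .  .  .  .  .  .  .  .  .  .  .  .  .  .  .  .  .
-106  .  . 14 14 15 13 14 13 14 12 11 13 13 12 12 12 11 13 11 11 12 11 10 11 11  9  .  .  .  .  .  .  .  .  .  .  .  .  .  .  .  .  .  .  .  .  .  .  .  .
-112  .  . 15 15 15 16 16 14 14 14 14 14 14 12 12 13 14 13 14 13 12 12 12 13 12
[... 4873 characters left out ...]
x [ 581. -188.   91.] mean [ 529. -283.   52.]
scene cutB 983 bench z -0.4 min [ 584. -326.    6.] max [ 636. -215.   91.] mean [ 602. -308.   57.]
scene stilt 105 bench z -0.4 min [ 612. -303.    5.] max [ 712. -191.   90.] mean [ 672. -224.   25.]
side prop 704 bench z 0.8 min [474.  10.   6.] max [645. 122.  45.] mean [548.  43.  30.]
 top [548.47063703  50.60460732] ang -6.436564237131333 ext [-74.73276685 -72.1377521   74.04932622  91.76316007] ends [474.20894212  58.98238205] [639.65537546  40.31767273]
side jig 2568 bench z 1.8 min [ 482. -327.    6.] max [647. -60.  95.] mean [ 565. -195.   35.]
side bowl 444 bench z 1.5 min [673. -68.   6.] max [749.  71.  53.] mean [707. -31.  33.]
```

```bash
cat > jig.py <<'E'
import numpy as np
from scipy.optimize import least_squares
from h import *
def hm(x,y):
    z=np.where(y>20,22*(100-y)/80,4+np.abs(y)); z=np.where((y>=10)&(y<=20),np.minimum(z,22),z)
    z=np.where((y<-35)&(y>=-54),39,z); z=np.where((y<-54)&(y>-83),9,z)
    return z
def fit(n):
    W=np.load(n+'0.npz')['W'].reshape(-1,3)
    m=np.isfinite(W[:,0])&(W[:,0]>475)&(W[:,0]<660)&(W[:,1]>-235)&(W[:,1]<-70)&(W[:,2]>4)&(W[:,2]<55);P=W[m]
    def loc(q,P):
        c,s=np.cos(q[2]),np.sin(q[2]);d=P[:,:2]-q[:2];return d[:,0]*c+d[:,1]*s,-d[:,0]*s+d[:,1]*c
    q=np.array([560,-167,-.12,0.])
    for it in range(6):
        x,y=loc(q,P);F=P[(x>-70)&(x<60)&(y>-20)&(y<92)|((x>-70)&(x<60)&(y<-22)&(y>-52))]
        r=least_squares(lambda p:(lambda x,y:F[:,2]-p[3]-hm(x,y))(*loc(np.r_[q[0],p[1:]],F)),q,loss='soft_l1',x_scale=[10,10,.1,1],diff_step=1e-4)
        q=np.r_[q[0],r.x[1:]]
        x,y=loc(q,P);B=(P[:,2]>44)&(y>-50)&(y<22); e=np.percentile(x[B],[2,98])
        q[:2]+=(e.mean()-72)*np.array([np.cos(q[2]),np.sin(q[2])])
    print(n,'jig',q[:2].round(1),'ang',np.degrees(q[2]).round(2),'z0',q[3].round(1),'stop x',e.round(1),'rms',np.sqrt(np.mean(r.fun**2)).round(2))
    return q
if __name__=='__main__':
    for n in('scene','side'):
        q=fit(n);c,s=np.cos(q[2]),np.sin(q[2])
        for x,y in((-85,0),(-100,0),(-15,100),(-10,0)):print((x,y),(q[:2]+[c*x-s*y,s*x+c*y]).round())
E
python3 jig.py
python3 - <<'E'
from bench import sense
from scipy.spatial.transform import Rotation as R
print(R.from_quat(sense()['ee_rot']).as_matrix().round(3))
E
```

```text
scene jig [ 566.1 -155.5] ang -6.96 z0 -1.3 stop x [65.5 78.5] rms 2.24
(-85, 0) [ 482. -145.]
(-100, 0) [ 467. -143.]
(-15, 100) [563. -54.]
(-10, 0) [ 556. -154.]
side jig [ 566.4 -156. ] ang -6.66 z0 0.8 stop x [65.1 78.9] rms 4.1
(-85, 0) [ 482. -146.]
(-100, 0) [ 467. -144.]
(-15, 100) [563. -55.]
(-10, 0) [ 556. -155.]
[[-0.914  0.406 -0.001]
 [ 0.406  0.914 -0.002]
 [-0.    -0.002 -1.   ]]
```

Run:
```python
from h import *
W=np.load('side0.npz')['W'].reshape(-1,3);W=W[np.isfinite(W[:,0])]
m=(W[:,2]>60)&(W[:,2]<500)&(W[:,0]>150)&(W[:,0]<1000)&(W[:,1]>-250)&(W[:,1]<1000);P=W[m]
for i in range(950,-260,-50):
    print(i,' '.join('%4d'%(lambda q:q.max() if len(q) else 0)(P[(abs(P[:,1]-i)<25)&(abs(P[:,0]-j)<25)][:,2]) for j in range(200,900,50)))
# target in tool frame
from scipy.spatial.transform import Rotation as R
s=sense();M=R.from_quat(s['ee_rot']).as_matrix()
for t in((558,99,196),(558,99,60)):print(M.T@(np.array(t)-[273.844,616.978,195.935]))
# cylinder fit of prop in jig frame
from scipy.optimize import least_squares
a=np.radians(-6.85);c,sn=np.cos(a),np.sin(a)
for n,z0 in(('scene',-1.3),('side',.8)):
    W=np.load(n+'0.npz')['W'].reshape(-1,3);d=W[:,:2]-[566.2,-155.7]
    L=np.c_[d[:,0]*c+d[:,1]*sn,-d[:,0]*sn+d[:,1]*c,W[:,2]-z0]
    F=L[np.isfinite(L[:,0])&(abs(L[:,0]+38)<85)&(abs(L[:,1]-203)<35)&(L[:,2]>8)&(L[:,2]<46)]
    r=least_squares(lambda p:np.hypot((F[:,1]-p[0]-p[1]*(F[:,0]+38))*np.cos(p[1]),F[:,2]-20-p[2])-20,[203,0,0],loss='soft_l1')
    print(n,'y',r.x[0],'deg',np.degrees(r.x[1]),'dz',r.x[2],'x',np.percentile(F[:,0],[.5,2,98,99.5]))
```

```text
950    0    0    0    0    0    0    0    0    0    0    0    0    0    0
900    0    0    0    0    0    0    0    0    0    0    0    0    0    0
850    0    0    0    0    0    0    0    0    0    0    0    0    0    0
800    0    0    0    0    0    0    0    0    0    0    0    0    0    0
750    0    0    0    0    0    0    0    0    0    0    0    0    0    0
700    0    0    0    0    0    0    0    0    0    0    0    0    0    0
650    0    0  290    0    0    0    0    0    0    0  190  192   85   84
600    0  315  312    0    0    0    0    0    0    0  191  193  137   87
550    0  328    0    0  210  212  213  210    0    0    0  195  123   79
500    0    0    0    0  213  183  179  214  314  316   61   91   87    0
450    0    0    0    0  212  214  214  250  316  314  315    0    0    0
400    0    0    0    0    0  142    0  248  315  314  316  187    0   62
350    0    0    0    0    0    0    0  219  254  313  246    0    0  155
300    0    0    0    0    0    0    0    0    0    0    0   63   65  158
250    0    0    0    0    0    0    0    0    0    0   63   62 
[... 403 characters left out ...]
 0    0    0    0    0    0    0    0    0    0
-100    0    0    0    0    0    0    0    0    0    0    0    0    0    0
-150    0    0    0    0    0    0    0    0    0    0    0    0    0    0
-200    0    0    0    0    0    0    0    0    0    0    0    0    0    0
-250    0    0    0    0    0    0    0    0    0    0    0    0    0    0
[-469.8566979  -358.16220404    0.6033945 ]
[-469.84882129 -357.91873713  136.60317634]
scene y 207.96819098575048 deg 1.1487862848583146 dz -0.6862036668539052 x [-115.81805172 -113.56959374   29.88252664   32.32632798]
side y 207.17228006071431 deg 1.332594336349445 dz -0.24054118367523525 x [-115.57375996 -113.57272599   30.55798575   32.8277028 ]
```

Request:
jog_arm --steps '[{"translation": [0,0,-124],"turn": 0},{"translation": [0,0,-124],"turn": 0},{"translation": [0,0,-124],"turn": 0},{"translation": [-232,-211,-124],"turn": 1.27},{"translation": [-232,-211,-124],"turn": 1.27},{"translation": [-232,-211,-124],"turn": 1.27},{"translation": [-232,-211,-124],"turn": 1.27},{"translation": [-232,-211,-124],"turn": 1.27},{"translation": [-232,-211,-124],"turn": 1.27},{"translation": [-232,-211,-124],"turn": 1.27},{"translation": [-470,-358,-4],"turn": 1.27},{"translation": [-470,-358,-4],"turn": 1.27},{"translation": [-470,-358,-4],"turn": 1.27},{"translation": [-470,-358,-4],"turn": 1.27},{"translation": [-470,-358,-4],"turn": 1.27},{"translation": [-470,-358,-4],"turn": 1.27},{"translation": [-470,-358,-4],"turn": 1.27},{"translation": [-470,-358,-4],"turn": 1.27},{"translation": [-470,-358,-4],"turn": 1.27},{"translation": [-470,-358,-4],"turn": 1.27}]' --claw 100

```text
time_s: 2.1
tool_pos: [557.8, 101.2, 200.4]
ee_rot: [0.746, 0.666, 0.001, -0.0]
contact_force: [1.0, -0.5, 0.5]
grip_width: 51.9
finger_force: 0.0
```

Request:
jog_arm --steps '[{"translation": [0,0,50],"turn": 0},{"translation": [0,0,100],"turn": 0},{"translation": [0,0,140],"turn": 0},{"translation": [0,0,140],"turn": 0},{"translation": [0,0,140],"turn": 0}]'

```text
time_s: 2.6
tool_pos: [558.5, 100.2, 60.8]
ee_rot: [0.747, 0.665, 0.0, 0.0]
contact_force: [-0.1, -0.4, 0.3]
grip_width: 51.7
finger_force: 0.0
```

Run:
```python
from h import *
s=sense();print(s['tool_pos'],s['time_s'])
p,d,W=snap('scene','s1.png');p2,d2,W2=snap('wrist','w1.png')
cv2.imwrite('pics/c1.png',np.hstack([cv2.resize(p[60:200,100:287,::-1],(400,300)),cv2.resize(p2[:,:,::-1],(400,300))]))
for n,A in(('scene',W),):
    P=A.reshape(-1,3);P=P[np.isfinite(P[:,0])&(abs(P[:,0]-558)<70)&(P[:,1]>75)&(P[:,1]<130)&(P[:,2]>15)]
    for x in range(500,630,8):
        q=P[abs(P[:,0]-x)<4]; print(x,len(q),q.min(0).round() if len(q) else '',q.max(0).round() if len(q) else '')
```

```text
[558.50943641 100.19820841  60.8170545 ] 2.6
500 94 [496.  90. 142.] [504. 120. 202.]
508 76 [504.  91. 143.] [512. 114. 204.]
516 98 [512.  90. 106.] [520. 111. 360.]
524 511 [520.  75. 101.] [528. 119. 363.]
532 280 [528.  75. 100.] [536. 126. 363.]
540 71 [536.  75. 167.] [544.  94. 276.]
548 63 [544.  81. 167.] [552.  92. 210.]
556 66 [552.  86. 169.] [560.  92. 211.]
564 69 [560.  76. 167.] [568.  91. 212.]
572 74 [568.  75. 163.] [576.  90. 275.]
580 153 [576.  75. 102.] [584. 102. 350.]
588 244 [584.  75. 103.] [592. 107. 361.]
596 83 [592.  81. 104.] [600. 107. 359.]
604 86 [600.  77. 140.] [608. 106. 204.]
612 94 [608.  77. 143.] [616. 103. 203.]
620 43 [616.  77. 164.] [623. 103. 202.]
628 0
```

View pics/c1.png

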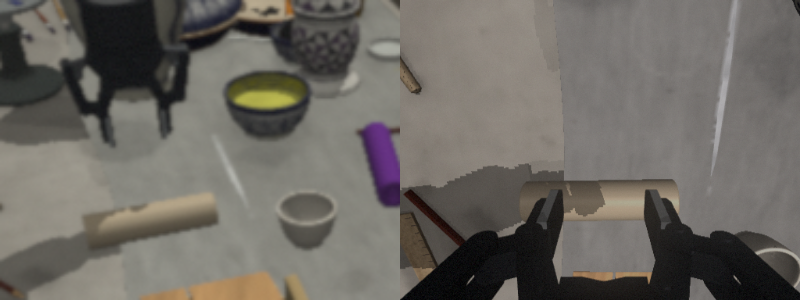

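The fingers hang behind the prop, with tips at about (150,127) and (178,123) in the scene image. The wrist view shows the prop between and in front of the pads. I take the tip height by ray.

Run:
```python
from h import *
ci=imaging.camera_info('scene');K=np.array(ci['K']);R=cv2.Rodrigues(np.array(ci['rvec'],float))[0];t=np.array(ci['tvec'],float).ravel()
C=-R.T@t;print('cam',C.round())
for (u,v),f in (((150.5,127.5),(530,104)),((178,123.5),(587,97))):
    r=R.T@np.linalg.inv(K)@[u,v,1]
    for y in(f[1]-11,f[1],f[1]+11):print(u,(C+r*(y-C[1])/r[1]).round(1))
p=cv2.imread('pics/s1.png').max(2).astype(int);print(p[112:134,144:157]);print(p[112:130,172:186])
```

```text
cam [ 387. -770.  590.]
150.5 [523.5  93.  103.3]
150.5 [525.3 104.   97.1]
150.5 [527.  115.   90.9]
178 [589.   86.  102.2]
178 [591.6  97.   95.9]
178 [594.2 108.   89.6]
[[ 26  29  27  27  26  31  65 112 132 136 137 137 137]
 [ 55  35  31  27  25  29  58 103 128 135 135 135 136]
 [ 92  60  34  23  27  36  52  83 117 131 133 134 134]
 [120  93  57  32  32  50  64  77 112 129 131 132 131]
 [127 115  78  38  36  57  66  76 110 125 127 127 127]
 [129 119  84  43  35  52  65  75 105 120 124 123 122]
 [129 118  83  42  30  50  62  71  96 114 120 121 121]
 [127 117  84  45  31  48  63  67  78 104 118 122 121]
 [125 116  92  57  32  45  62  67  71 103 118 120 122]
 [123 119 107  74  41  43  62  68  74 104 120 123 122]
 [123 121 112  80  43  39  60  67  75 106 121 124 124]
 [123 123 113  82  48  38  53  66  76 105 120 123 124]
 [125 123 117  97  62  41  49  64  77 100 115 120 121]
 [125 125 123 109  79  47  51  65  70  84 108 118 120]
 [124 122 121 116  92  74  70  73  70  75 103 116 120]
 [121 122 122 119 114 110 104  88  74  72 102 117 122]
 [124 122 122 122 122 120 116  99  86  86 108 
[... 647 characters left out ...]
5  89  57  63  60  47  63 110 133 139 141 142 143]
 [129 122  89  57  63  61  45  53  92 126 138 140 141 142]
 [125 119  90  58  62  67  51  50  90 125 137 140 140 140]
 [125 121 100  70  67  68  60  73 113 132 139 139 139 140]
 [124 122 114  80  67  75  84 100 125 136 140 140 139 139]
 [125 125 118  88  69  82 112 127 135 137 139 140 140 138]
 [125 126 120 101  89  98 122 135 136 138 141 140 141 139]
 [126 125 125 122 121 124 132 136 138 139 140 140 142 141]
 [124 125 125 128 130 133 135 137 139 138 140 141 142 143]
 [125 125 128 131 133 136 137 138 140 139 139 141 142 142]
 [125 127 131 134 136 138 140 138 140 139 138 140 141 141]
 [128 132 135 138 139 142 139 138 139 137 137 137 137 139]]
```

```bash
cat > tip.py <<'E'
from h import *
s=sense();T=s['tool_pos'];print(T.round(1) if hasattr(T,'round') else T,s['time_s'],s['grip_width'])
for n in('scene','side'):
    p,d,W=snap(n,'tip_%s_%.2f.png'%(n,s['time_s']));P=W.reshape(-1,3);m=np.isfinite(P[:,0])&(abs(P[:,0]-T[0])<60)&(abs(P[:,1]-T[1])<25)&(P[:,2]>6);P=P[m]
    for sd in(-1,1):
        q=P[(sd*(P[:,0]-T[0])>0)];q=q[q[:,2]<T[2]+75];print(n,sd,len(q),np.percentile(q[:,2],[0,2,10]).round() if len(q) else '',q.min(0).round() if len(q) else '',q.max(0).round() if len(q) else '')
E
python3 tip.py
```

```text
[560.3 100.   62.6] 2.7 51.69786454945854
scene -1 79 [101. 102. 108.] [519.  89. 101.] [533. 104. 137.]
scene 1 84 [ 99. 103. 107.] [583.  81.  99.] [597. 106. 137.]
side -1 48 [105. 106. 110.] [519.  87. 105.] [534. 115. 137.]
side 1 46 [  6.  94. 109.] [583.  80.   6.] [598. 108. 137.]
```

Request:
jog_arm --steps '[{"translation": [0,0,15],"turn": 0},{"translation": [0,0,30],"turn": 0},{"translation": [0,0,40],"turn": 0},{"translation": [0,0,40],"turn": 0},{"translation": [0,0,40],"turn": 0}]'

```text
time_s: 3.3
tool_pos: [557.9, 98.8, 19.2]
ee_rot: [0.747, 0.664, -0.001, -0.0]
contact_force: [-0.2, -0.5, -0.7]
grip_width: 52.0
finger_force: 0.0
```

```bash
python3 tip.py
python3 - <<'E'
import cv2,glob,numpy as np
a=sorted(glob.glob('pics/tip_scene*'))[-1];b=sorted(glob.glob('pics/tip_side*'))[-1]
p=cv2.imread(a);q=cv2.imread(b)
cv2.imwrite('pics/c2.png',np.hstack([cv2.resize(p[80:200,120:280],(400,300),interpolation=2),cv2.resize(q[70:190,140:300],(400,300),interpolation=2)]))
E
```

```text
[557.9  98.8  19.2] 3.3 52.01047922677665
scene -1 71 [59. 60. 64.] [517.  86.  59.] [530. 107.  93.]
scene 1 78 [57. 60. 64.] [581.  81.  57.] [596. 108.  94.]
side -1 44 [61. 64. 68.] [517.  85.  61.] [532. 110.  93.]
side 1 41 [66. 66. 67.] [582.  78.  66.] [596.  95.  94.]
```

View pics/c2.png

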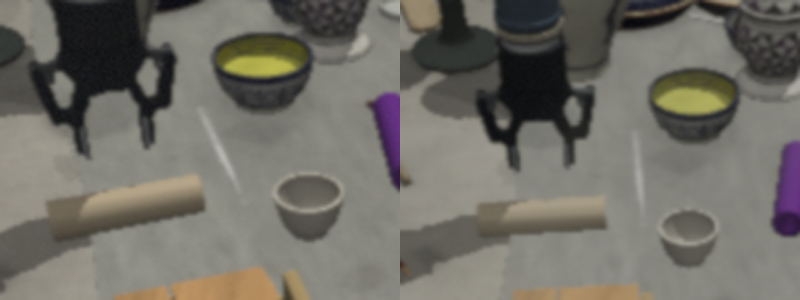

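Both views show the fingertips hovering well above the bench, about 57 mm by depth, although the reported TCP height is 19 mm. I'll trust the cameras and descend in stages, watching the force.

Request:
jog_arm --steps '[{"translation": [0,0,12],"turn": 0},{"translation": [0,0,24],"turn": 0},{"translation": [0,0,35],"turn": 0},{"translation": [0,0,35],"turn": 0},{"translation": [0,0,35],"turn": 0}]'

```text
time_s: 3.9
tool_pos: [557.8, 98.9, -15.7]
ee_rot: [0.747, 0.665, -0.001, -0.0]
contact_force: [0.6, -0.3, -0.2]
grip_width: 51.8
finger_force: 0.0
```

```bash
python3 tip.py
```

```text
[557.8  98.9 -15.7] 3.9 51.82161501937478
scene -1 65 [25. 26. 31.] [517.  87.  25.] [530.  98.  58.]
scene 1 71 [24. 25. 29.] [581.  81.  24.] [595. 105.  59.]
side -1 43 [26. 27. 34.] [517.  85.  26.] [532. 110.  59.]
side 1 39 [28. 28. 32.] [582.  79.  28.] [596.  95.  59.]
```

Request:
jog_arm --steps '[{"translation": [0,0,8],"turn": 0},{"translation": [0,0,16],"turn": 0},{"translation": [0,0,16],"turn": 0},{"translation": [-2,0,16],"turn": 0},{"translation": [-5,0,16],"turn": 0},{"translation": [-8,0,16],"turn": 0},{"translation": [-11,0,16],"turn": 0},{"translation": [-13,0,16],"turn": 0},{"translation": [-15,0,16],"turn": 0},{"translation": [-17,0,16],"turn": 0},{"translation": [-19,0,16],"turn": 0},{"translation": [-21,0,16],"turn": 0},{"translation": [-24,0,16],"turn": 0},{"translation": [-27,0,16],"turn": 0},{"translation": [-30,0,16],"turn": 0},{"translation": [-33,0,16],"turn": 0},{"translation": [-36,0,16],"turn": 0},{"translation": [-39,0,16],"turn": 0},{"translation": [-42,0,16],"turn": 0},{"translation": [-45,0,16],"turn": 0}]'

```text
time_s: 6.0
tool_pos: [552.9, 54.2, -31.1]
ee_rot: [0.747, 0.665, 0.0, -0.0]
contact_force: [0.4, -0.2, 0.5]
grip_width: 51.4
finger_force: 0.1
```

```bash
cat > look.py <<'E'
from h import *
from scipy.optimize import least_squares
a=np.radians(-6.85);c,sn=np.cos(a),np.sin(a)
def toj(W):
    d=W[...,:2]-[566.2,-155.7];return np.stack([d[...,0]*c+d[...,1]*sn,-d[...,0]*sn+d[...,1]*c,W[...,2]],-1)
if __name__=='__main__':
    s=sense();T=np.array(s['tool_pos']);print('t',s['time_s'],'tcp',T.round(1),'tcp jig',toj(T).round(1),'F',np.round(s['contact_force'],1))
    for n,z0 in(('scene',-1.3),('side',.8)):
        p,d,W=snap(n,'l_%s_%.1f.png'%(n,s['time_s']));L=toj(W).reshape(-1,3);L[:,2]-=z0;pp=p.reshape(-1,3).astype(int)
        ok=np.isfinite(L[:,0])&(pp.max(1)>60)   # drop the black gripper
        y0=toj(T)[1]-31
        for _ in range(3):
            # points standing above the jig/bench surface, near the expected axis
            y=L[:,1];surf=np.where(y>100,0,np.where(y>20,22*(100-y)/80,4+abs(y)))
            F=L[ok&(abs(L[:,1]-y0)<27)&(L[:,0]>-130)&(L[:,0]<62)&(L[:,2]>surf+8)&(L[:,2]<72)]
            r=least_squares(lambda q:np.hypot((F[:,1]-q[0]-q[1]*(F[:,0]+38))*np.cos(q[1]),F[:,2]-q[2])-20,[y0,0,20 if y0>100 else 35],loss='soft_l1')
            y0=r.x[0]
        print(n,len(F),'axis y %.1f yaw %.2f deg z %.1f'%(r.x[0],np.degrees(r.x[1]),r.x[2]),'x ends',np.percentile(F[:,0],[.5,2,98,99.5]).round(1),'rms %.1f'%np.sqrt(np.mean(r.fun**2)))
E
python3 look.py; python3 tip.py
```

```text
t 6.0 tcp [552.9  54.2 -31.1] tcp jig [-38.2 206.8 -31.1] F [ 0.4 -0.2  0.5]
scene 1108 axis y 174.6 yaw 1.06 deg z 19.8 x ends [-115.  -112.7   29.9   32.3] rms 5.1
side 793 axis y 172.7 yaw 1.17 deg z 20.6 x ends [-114.7 -112.2   30.5   33. ] rms 6.1
[552.8  53.7 -31.1] 6.1 51.96976931300883
scene -1 49 [20. 23. 28.] [494.  29.  20.] [540.  61.  43.]
scene 1 45 [17. 19. 26.] [576.  29.  17.] [591.  61.  43.]
side -1 33 [26. 27. 28.] [496.  29.  26.] [547.  67.  42.]
side 1 25 [21. 24. 28.] [577.  34.  21.] [590.  47.  43.]
```

Request:
jog_arm --steps '[{"translation": [-4,0,0],"turn": 0},{"translation": [-8,0,0],"turn": 0},{"translation": [-12,0,0],"turn": 0},{"translation": [-16,0,0],"turn": 0},{"translation": [-20,0,0],"turn": 0},{"translation": [-24,0,0],"turn": 0},{"translation": [-28,0,0],"turn": 0},{"translation": [-32,0,0],"turn": 0},{"translation": [-36,0,0],"turn": 0},{"translation": [-40,0,0],"turn": 0},{"translation": [-44,0,0],"turn": 0},{"translation": [-48,0,0],"turn": 0},{"translation": [-51,0,0],"turn": 0},{"translation": [-54,0,0],"turn": 0},{"translation": [-57,0,0],"turn": 0},{"translation": [-60,0,0],"turn": 0},{"translation": [-63,0,0],"turn": 0},{"translation": [-66,0,0],"turn": 0}]'

```text
time_s: 8.0
tool_pos: [545.2, -11.4, -31.1]
ee_rot: [0.747, 0.665, 0.0, -0.0]
contact_force: [-0.2, -0.5, -0.9]
grip_width: 51.9
finger_force: 0.1
```

```bash
python3 look.py
```

```text
t 8.0 tcp [545.2 -11.4 -31.1] tcp jig [-38.1 140.8 -31.1] F [-0.2 -0.5 -0.9]
scene 1211 axis y 109.0 yaw 0.53 deg z 19.7 x ends [-114.2 -112.1   30.8   33.7] rms 5.0
side 827 axis y 107.1 yaw 0.38 deg z 20.5 x ends [-114.2 -111.5   31.2   33.9] rms 6.5
```

Request:
jog_arm --steps '[{"translation": [-4,0,0],"turn": 0},{"translation": [-8,0,0],"turn": 0},{"translation": [-12,0,0],"turn": 0},{"translation": [-16,0,0],"turn": 0},{"translation": [-20,0,-1],"turn": 0},{"translation": [-24,0,-2],"turn": 0},{"translation": [-28,0,-3],"turn": 0},{"translation": [-32,0,-4],"turn": 0},{"translation": [-36,0,-5],"turn": 0},{"translation": [-40,0,-6],"turn": 0},{"translation": [-44,0,-7],"turn": 0},{"translation": [-48,0,-8],"turn": 0},{"translation": [-52,0,-9],"turn": 0},{"translation": [-55,0,-10],"turn": 0},{"translation": [-58,0,-11],"turn": 0}]'

```text
time_s: 9.6
tool_pos: [538.4, -69.0, -20.1]
ee_rot: [0.747, 0.665, 0.0, -0.0]
contact_force: [0.4, 1.7, 1.4]
grip_width: 52.3
finger_force: 1.3
```

```bash
python3 look.py
```

```text
t 9.6 tcp [538.4 -69.  -20.1] tcp jig [-38.   82.8 -20.1] F [0.4 1.7 1.4]
scene 1311 axis y 51.2 yaw 0.14 deg z 34.2 x ends [-114.1 -111.9   31.4   33.5] rms 3.2
side 865 axis y 49.9 yaw 0.02 deg z 35.0 x ends [-114.6 -111.8   31.    33.5] rms 4.1
```

Request:
jog_arm --steps '[{"translation": [-3,0,-1],"turn": 0},{"translation": [-6,0,-1],"turn": 0},{"translation": [-9,0,-2],"turn": 0},{"translation": [-12,0,-3],"turn": 0},{"translation": [-15,0,-4],"turn": 0},{"translation": [-18,0,-5],"turn": 0},{"translation": [-20,0,-5],"turn": 0},{"translation": [-22,0,-6],"turn": 0},{"translation": [-24,0,-6],"turn": 0},{"translation": [-26,0,-7],"turn": 0},{"translation": [-27,0,-7],"turn": 0},{"translation": [-28,0,-8],"turn": 0},{"translation": [-29,0,-8],"turn": 0},{"translation": [-30,0,-8],"turn": 0},{"translation": [-31,0,-8],"turn": 0},{"translation": [-32,0,-8],"turn": 0},{"translation": [-33,0,-8],"turn": 0},{"translation": [-34,0,-8],"turn": 0}]'

```text
time_s: 11.5
tool_pos: [534.3, -102.8, -12.2]
ee_rot: [0.747, 0.664, -0.0, 0.0]
contact_force: [-0.1, -0.0, 0.7]
grip_width: 51.6
finger_force: 0.0
```

```bash
python3 look.py
```

```text
t 11.5 tcp [ 534.3 -102.8  -12.2] tcp jig [-37.9  48.7 -12.2] F [-0.1 -0.   0.7]
scene 1424 axis y 4.6 yaw 0.11 deg z 36.0 x ends [-114.2 -112.1   31.3   34. ] rms 1.1
side 346 axis y 19.4 yaw -0.85 deg z 53.5 x ends [-114.1 -110.7   32.5   35.4] rms 5.0
```

Request:
jog_arm --steps '[{"translation": [3,0,0],"turn": 0},{"translation": [10,0,0],"turn": 0},{"translation": [18,0,-20],"turn": 0},{"translation": [18,0,-60],"turn": 0},{"translation": [18,0,-90],"turn": 0},{"translation": [18,0,-90],"turn": 0}]' --claw 255

```text
time_s: 12.2
tool_pos: [540.0, -84.3, 81.9]
ee_rot: [0.747, 0.665, 0.003, 0.003]
contact_force: [0.7, -0.4, -0.5]
grip_width: 0.5
finger_force: 0.0
```

```bash
python3 look.py|tail -2; python3 -c "
from bench import sense
print(sense()['joint_pos'])"
```

```text
t 12.2 tcp [540.  -84.3  81.9] tcp jig [-34.6  67.8  81.9] F [ 0.7 -0.4 -0.5]
[-0.20884057  0.40414406  0.36397794  1.98005227 -0.20040477  0.7868051
  0.15400097]Traceback (most recent call last):
  File "look.py", line 18, in <module>
    print(n,len(F),'axis y %.1f yaw %.2f deg z %.1f'%(r.x[0],np.degrees(r.x[1]),r.x[2]),'x ends',np.percentile(F[:,0],[.5,2,98,99.5]).round(1),'rms %.1f'%np.sqrt(np.mean(r.fun**2)))
                                                                                                 ~~~~~~~~~~~~~^^^^^^^^^^^^^^^^^^^^^^^
    return _quantile_unchecked(
        a, q, axis, out, overwrite_input, method, keepdims, weights)
    return _ureduce(a,
                    func=_quantile_ureduce_func,
    ...<5 lines>...
                    overwrite_input=overwrite_input,
                    method=method)
    r = func(a, **kwargs)
    result = _quantile(arr,
                       quantiles=q,
    ...<2 lines>...
                       out=out,
                       weights=wgt)
    slices_having_nans = np.isnan(arr[-1, ...])
                                  ~~~^^^^^^^^^
IndexError: index -1 is out of bounds for axis 0 with size 0
```

Request:
jog_arm --steps '[{"translation": [0,-45,0],"turn": 1.57},{"translation": [-20,-90,0],"turn": 1.57},{"translation": [-67,-107,0],"turn": 1.57},{"translation": [-67,-107,0],"turn": 1.57},{"translation": [-67,-107,0],"turn": 1.57},{"translation": [-67,-107,0],"turn": 1.57},{"translation": [-67,-107,0],"turn": 1.57},{"translation": [-67,-107,0],"turn": 1.57},{"translation": [-67,-107,0],"turn": 1.57},{"translation": [-67,-107,0],"turn": 1.57},{"translation": [-67,-107,0],"turn": 1.57},{"translation": [-67,-107,0],"turn": 1.57},{"translation": [-67,-107,0],"turn": 1.57}]'

```text
time_s: 13.55
tool_pos: [421.9, -138.2, 77.2]
ee_rot: [0.998, -0.057, -0.001, 0.0]
contact_force: [-1.0, 0.8, -0.0]
grip_width: -0.6
finger_force: 0.0
```

```bash
sed -i "s/y0=toj(T)\[1\]-31/import sys;y0=float(sys.argv[1]) if len(sys.argv)>1 else toj(T)[1]-31/" look.py
cat > tip2.py <<'E'
from look import *
s=sense();T=toj(np.array(s['tool_pos']));print(T.round(1))
for n in('scene','side'):
    p,d,W=snap(n);L=toj(W).reshape(-1,3);m=np.isfinite(L[:,0])&(p.reshape(-1,3).max(1)<80)&(abs(L[:,0]-T[0])<30)&(abs(L[:,1]-T[1])<30)&(L[:,2]>6)&(L[:,2]<T[2]+85)
    q=L[m];print(n,len(q),q.min(0).round() if len(q) else '',q.max(0).round() if len(q) else '',np.percentile(q[:,2],[2,10]))
E
python3 look.py 0; python3 tip2.py
python3 - <<'E'
import cv2,glob,numpy as np
p=cv2.imread(max(glob.glob('pics/l_scene*'),key=lambda f:float(f.split('_')[-1][:-4])))
cv2.imwrite('pics/c3.png',cv2.resize(p[130:265,110:290],(720,540),interpolation=2))
E
```

```text
t 13.55 tcp [ 421.9 -138.2   77.2] tcp jig [-1.453e+02  1.000e-01  7.720e+01] F [-1.   0.8 -0. ]
scene 1174 axis y -0.2 yaw -0.16 deg z 31.3 x ends [-113.4 -111.4   31.7   34.3] rms 1.3
side 725 axis y -0.9 yaw -0.28 deg z 31.6 x ends [-113.8 -111.6   33.2   35. ] rms 2.1
[-1.45e+02 -1.00e-01  7.75e+01]
scene 144 [-155.  -30.  113.] [-133.    6.  162.] [113.38964121 119.2412911 ]
side 74 [-155.  -18.  114.] [-133.    5.  162.] [114.94971556 122.67919849]
```

View pics/c3.png

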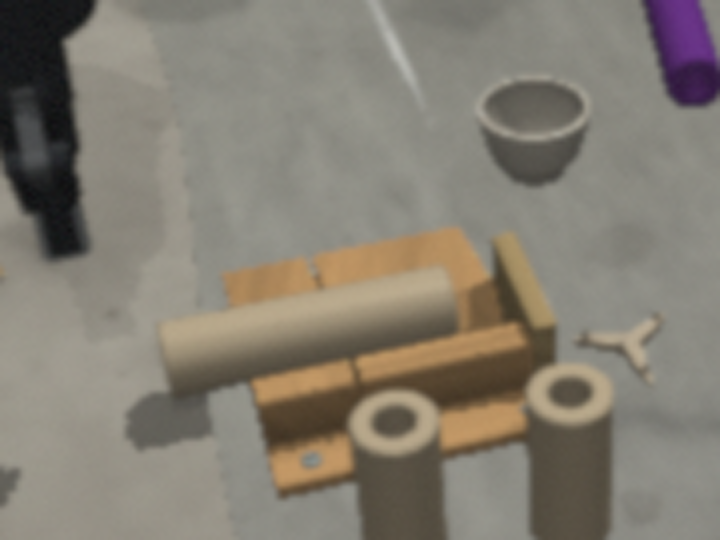

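The scene crop shows the prop seated in the V (free end at (165,355), far end at (455,300)). There is a gap of about 30 mm to the stop at (520,290), and the fingers are off to the left at (60,250). Next I lower them beside the free end.

Request:
jog_arm --steps '[{"translation": [0,0,40],"turn": 0},{"translation": [0,0,70],"turn": 0},{"translation": [0,0,90],"turn": 0},{"translation": [0,0,98],"turn": 0},{"translation": [0,0,98],"turn": 0},{"translation": [3,0,98],"turn": 0},{"translation": [6,0,98],"turn": 0},{"translation": [9,0,98],"turn": 0},{"translation": [12,0,98],"turn": 0},{"translation": [14,0,98],"turn": 0},{"translation": [16,0,98],"turn": 0},{"translation": [18,0,98],"turn": 0},{"translation": [20,0,98],"turn": 0},{"translation": [22,0,98],"turn": 0},{"translation": [24,0,98],"turn": 0},{"translation": [26,0,98],"turn": 0},{"translation": [28,0,98],"turn": 0},{"translation": [30,0,98],"turn": 0}]'

```text
time_s: 15.55
tool_pos: [452.4, -142.2, -20.2]
ee_rot: [0.998, -0.058, -0.0, -0.0]
contact_force: [-2.3, -0.1, -0.8]
grip_width: 0.1
finger_force: 0.6
```

```bash
python3 look.py 0;python3 tip2.py
```

```text
t 15.55 tcp [ 452.4 -142.2  -20.2] tcp jig [-1.146e+02 -1.000e-01 -2.020e+01] F [-2.3 -0.1 -0.8]
scene 1178 axis y -0.1 yaw -0.25 deg z 31.5 x ends [-124.7 -104.5   41.7   44.2] rms 2.1
side 782 axis y -0.6 yaw -0.77 deg z 31.9 x ends [-123.9 -118.1   42.5   44.9] rms 3.3
[-114.1   -0.2  -20.1]
scene 98 [-123.  -20.   13.] [-98.  -6.  46.] [14.10018681 20.50506275]
side 41 [-120.  -20.   23.] [-106.   -6.   51.] [25.09128465 26.54576847]
```

Request:
jog_arm --steps '[{"translation": [2,0,0],"turn": 0},{"translation": [4,0,0],"turn": 0},{"translation": [6,0,0],"turn": 0},{"translation": [8,0,0],"turn": 0},{"translation": [10,0,0],"turn": 0},{"translation": [12,0,0],"turn": 0},{"translation": [14,0,0],"turn": 0},{"translation": [15,0,0],"turn": 0},{"translation": [16,0,0],"turn": 0}]'

```text
time_s: 16.65
tool_pos: [468.2, -144.1, -20.1]
ee_rot: [0.998, -0.058, -0.0, -0.0]
contact_force: [-2.2, 0.5, 2.1]
grip_width: -0.2
finger_force: 1.0
```

```bash
python3 look.py 0
```

```text
t 16.65 tcp [ 468.2 -144.1  -20.1] tcp jig [-98.7  -0.2 -20.1] F [-2.2  0.5  2.1]
scene 1158 axis y 0.0 yaw -0.33 deg z 31.5 x ends [-108.9  -88.9   57.6   59.9] rms 2.0
side 766 axis y -0.6 yaw -0.55 deg z 31.8 x ends [-108.7 -102.8   58.    60.5] rms 3.1
```

Roughly 3–4 mm are left. I creep in 0.5 mm rows and watch the force.

Request:
jog_arm --steps '[{"translation": [0.5,0,0],"turn": 0},{"translation": [1,0,0],"turn": 0},{"translation": [1.5,0,0],"turn": 0},{"translation": [2,0,0],"turn": 0},{"translation": [2.5,0,0],"turn": 0}]'

```text
time_s: 17.25
tool_pos: [470.7, -144.4, -20.1]
ee_rot: [0.998, -0.058, 0.0, 0.0]
contact_force: [-1.9, -0.4, 1.1]
grip_width: 0.2
finger_force: 0.9
```

Request:
jog_arm --steps '[{"translation": [0.4,0,0],"turn": 0},{"translation": [0.7,0,0],"turn": 0}]'

```text
time_s: 17.45
tool_pos: [471.4, -144.4, -20.1]
ee_rot: [0.998, -0.058, -0.0, -0.0]
contact_force: [-1.4, -1.1, 0.2]
grip_width: 0.1
finger_force: 0.9
```

Request:
jog_arm --steps '[{"translation": [0.3,0,0],"turn": 0},{"translation": [0.6,0,0],"turn": 0}]'

```text
time_s: 17.65
tool_pos: [471.9, -144.5, -20.1]
ee_rot: [0.998, -0.058, -0.0, -0.0]
contact_force: [-1.4, -0.4, -0.3]
grip_width: -0.1
finger_force: 0.9
```

Request:
jog_arm --steps '[{"translation": [0.3,0,0],"turn": 0},{"translation": [0.6,0,0],"turn": 0}]'

```text
time_s: 17.85
tool_pos: [472.3, -144.5, -20.2]
ee_rot: [0.998, -0.058, -0.0, -0.0]
contact_force: [-2.5, -0.6, 1.3]
grip_width: -0.1
finger_force: 1.4
```

Request:
jog_arm --steps '[{"translation": [0.3,0,0],"turn": 0},{"translation": [0.5,0,0],"turn": 0}]'

```text
time_s: 18.05
tool_pos: [472.2, -144.4, -20.3]
ee_rot: [0.998, -0.058, -0.001, -0.0]
contact_force: [-5.2, 0.4, 2.3]
grip_width: -0.1
finger_force: 2.3
```

```bash
python3 look.py 0; python3 -c "
from bench import sense
print(sense()['contact_force'])"
```

```text
t 18.05 tcp [ 472.2 -144.4  -20.3] tcp jig [-94.7  -0.  -20.3] F [-5.2  0.4  2.3]
scene 1130 axis y -0.2 yaw -0.24 deg z 31.5 x ends [-104.8  -84.5   58.7   61.1] rms 1.9
side 742 axis y -0.6 yaw -0.32 deg z 31.8 x ends [-104.7  -99.1   58.1   60.5] rms 3.3
[-5.24261526 -0.47579971  1.67504274]
```

Request:
jog_arm --steps '[{"translation": [0.4,0,0],"turn": 0},{"translation": [0.4,0,0],"turn": 0}]'

```text
time_s: 18.35
tool_pos: [472.2, -144.4, -20.3]
ee_rot: [0.998, -0.058, -0.001, -0.0]
contact_force: [-6.4, -0.9, 3.4]
grip_width: -0.1
finger_force: 2.9
```

The prop is firmly against the stop: the tool has stalled and the force is rising. I back off slowly, lift and check.

Request:
jog_arm --steps '[{"translation": [-0.5,0,0],"turn": 0},{"translation": [-1,0,0],"turn": 0},{"translation": [-2,0,0],"turn": 0},{"translation": [-6,0,0],"turn": 0},{"translation": [-14,0,0],"turn": 0},{"translation": [-28,0,0],"turn": 0},{"translation": [-35,0,-10],"turn": 0},{"translation": [-35,0,-50],"turn": 0},{"translation": [-35,0,-100],"turn": 0},{"translation": [-35,0,-120],"turn": 0},{"translation": [-35,0,-120],"turn": 0}]'

```text
time_s: 19.45
tool_pos: [441.4, -141.2, 103.3]
ee_rot: [0.998, -0.058, 0.004, -0.0]
contact_force: [0.6, 0.4, 0.4]
grip_width: 0.1
finger_force: 0.0
```

```bash
python3 look.py 0
python3 - <<'E'
import cv2,glob,numpy as np
p=cv2.imread(max(glob.glob('pics/l_scene*'),key=lambda f:float(f.split('_')[-1][:-4])))
cv2.imwrite('pics/c4.png',cv2.resize(p[130:280,110:290],(720,600),interpolation=2))
E
```

```text
t 19.45 tcp [ 441.4 -141.2  103.3] tcp jig [-125.7   -0.5  103.3] F [0.6 0.4 0.4]
scene 1125 axis y -0.3 yaw -0.07 deg z 31.4 x ends [-84.3 -82.3  58.7  61.2] rms 1.4
side 705 axis y -0.8 yaw 0.13 deg z 31.8 x ends [-84.  -81.3  58.2  60.5] rms 2.1
```

View pics/c4.png

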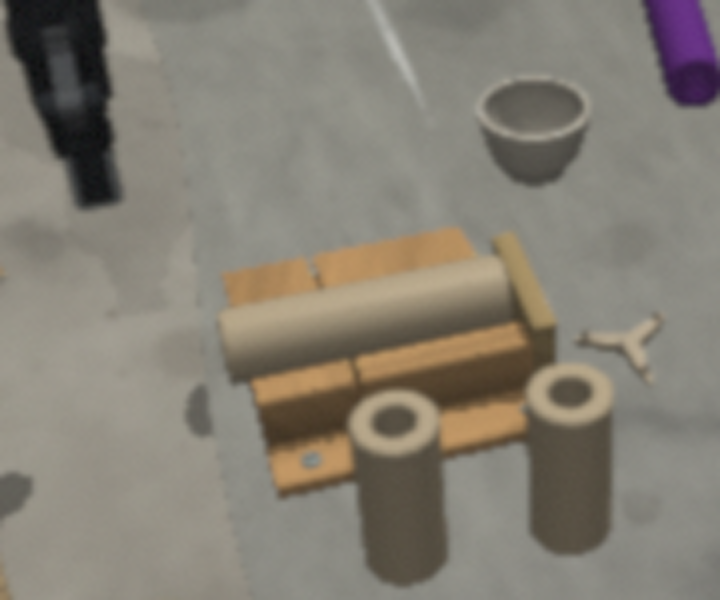

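The prop is seated and its far end touches the stop (about (510,285)). Its free end is at x ≈ -84.5 mm, where -85 is expected, and everything else stands untouched.

```bash
python3 -c "
from bench import workorder
print(workorder.finish_job())"
```

```text
the job is handed in; nothing more can be done
None
```

The prop was rolled up the ramp into the V and slid until its end met the stop; the last images show it seated there with the other objects undisturbed, and the job was handed in at about 19.5 s.

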